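# Shield the bench and hold a casting flask down in its spring cradle

### The job

First lean the pale heat-shield board from the slotted wooden rack against the steel bar rest: lower edge on the bench on the side of the rest that faces the casting stand, about centred on the bar, top tilted back onto the bar, and let go of it. Then stand the steel casting flask in the spring ring cradle of the casting stand, press it down as far as the cradle goes, and finish while still holding it pressed down with the gripper. The board must stay leaning, and the file pot, jar and hammer are left where they are.

Things in the scene. Friction and masses are not known exactly. Their poses are not given: they have to be found in the camera images.
- board: Heat-shield board: pale plain slab 10 mm thick (its x), 110 mm wide (its y), 140 mm tall (its z), about 0.25 kg. Origin at the centre of its 10 x 110 mm underside. At the start it stands upright in the slot of the rack, its foot 8 mm above the bench, top 148 mm above the bench; lift it at least 25 mm straight up to clear the slot.
- rack: Fixed low wooden rack, 60 mm (x) by 120 mm (y), 28 mm tall, origin at the centre of its underside on the bench; a 13 mm wide slot runs along its y through the middle, slot floor 8 mm above the bench.
- rest: Fixed bar rest: a horizontal round steel bar 12 mm in diameter, axis 60 mm above the bench, running along its y, on two posts 85 mm either side of the middle (12 mm thick; their flat feet, 8 mm high, point to +x). Origin on the bench under the middle of the bar. Its -x side faces the casting stand: the board stands on that -x side and leans its top towards +x. A foot centre 20 to 33 mm in front of the bar axis gives a good lean of about 0.15 to 0.35 rad.
- rest_bar (a point): The middle of the bar's axis, 60 mm above the bench.
- stand: Fixed casting stand: aluminium base 130 x 130 x 20 mm with three guide rods and coil springs that carry the ring cradle. Origin at the centre of the underside, on the bench.
- cradle_seat (a point): Centre of the inner floor of the ring cradle, on which the flask stands; 56 mm above the bench when the spring is free, and it moves down with the cradle. The steel ring has an inner diameter of 58 mm, flares out a little at the mouth, and its rim stands 22 mm above this floor. Below the ring is a round flange 96 mm in diameter.
- cradle (a joint): How far the ring cradle is pressed down, in m: 0 free (up), 0.020 fully down on its stops. The springs push up with about 6.5 N at 0 and 15.5 N at 0.020, of which 1.2 N carries the cradle and about 4.4 N the flask's weight; the flask alone hardly sinks it.
- flask: Casting flask: upright plain steel cylinder 50 mm in diameter, 90 mm tall, filled with plaster (pale top with a small dark hole), about 0.45 kg. Origin at the centre of its underside, z up along its axis. At the start it stands on the bench.
- file_pot: Bystander: dark steel pot 66 mm in diameter, 95 mm tall, with needle files standing up to about 170 mm. Origin at the centre of its underside.
- jar: Bystander: amber glass jar 56 mm in diameter, 60 mm tall. Origin at the centre of its underside.
- hammer: Bystander: small hammer lying on the bench, about 190 mm long and 24 mm high. Origin on the bench under its head; the handle runs along its -x.
There are look-alikes about, which are no part of the job. What is shaped like the rest but green or red is not meant.

How it is judged:
By the outcome, as a careful person would: the job done as asked, in the order asked, and still so for the second after the job is handed in, while the arm keeps its last pose, push and grip.
It also fails if it takes over 61 s, if anything falls off the work surface, if the arm or the gripper's body presses on something with over 40 N, if the wrist force passes 120 N, or if a joint passes its speed limit or range.

### The arm

A 7-joint arm with a two-finger parallel gripper is mounted at the origin on the work surface. World frame = base frame: x ahead of the robot, y to its left, z up, the work surface at z = 0. Lengths are in m, angles in degrees, forces in N, time in s.
With the tool pointing down it reaches from about 0.425 to 0.95 m from the base axis. Payload 16.7 kg.
Tool frame: the origin (TCP) lies at the very end of the fingers, on their centre line; the grasp point (between the pads) lies 19 mm behind it (env.pinch_z is the distance from the TCP to the grasp point, in m); z points along the fingers, y is the line along which they close (so a half turn about z gives the same grasp; the last joint's range is limited). The gripper opens to 94 mm and grips with 3 to 60 N. Pads are 16 mm wide; open, the fingers measure 119 mm over their backs; the gripper's body (75 mm by 177 mm) begins 78 mm behind the grasp point.
Start: joints at [63.111, 24.414, 4.234, 92.017, -1.954, 63.644, -3.845], TCP at [0.212, -0.641, 0.205] pointing down, gripper open.
Joint ranges: [-163.25, 163.25], [-28.42, 122.38], [-70.27, 78.77], [12.13, 141.07], [-58.53, 238.53], [9.26, 117.41], [-156.51, 156.51]. Speed limits (degrees/s): [108.29, 108.29, 136.94, 136.94, 172.46, 172.46, 172.46].

### API

Orientations are given as [roll, pitch, yaw] about the fixed x, y, z axes, in that order (R = Rz(yaw) Ry(pitch) Rx(roll)).
In Python, from workcell import env gives the robot as it stands. The module is installed in compiled form; this text tells all that it offers.
- The arm moves only by the tool send_rows, never from a script. Its arguments are lists of equal length, an entry for each row: "travel": the shift along the tool's x, y, z in cm, a list of three; "delta_rot": the turn, a rotation vector about the tool's x, y, z in degrees, a list of three; "gripper": the closure in counts, from 0 (fully open) to 255 (shut). In form: {"travel": [[dx, dy, dz], ...], "delta_rot": [[ax, ay, az], ...], "gripper": [gripper, ...]}. A call has 1 to 12 rows; each row is the pose to reach, as a shift and turn from the pose commanded when the call began, along the tool's axes at that moment; what a row does not reach only later rows make up. A row lasts 1/8 s, in which the tool goes at most 62.5 mm and 10.7 degrees, less where a joint would pass 70% of its speed; a pose out of reach is approached as far as the arm can. A call with a gripper value outside its range is refused whole. The fingers move at their own pace and stop on an object; "force" is the grip in N (left out, the last holds). Time passes only in rows, so rows that repeat a pose let the fingers close. It gives the time, the measured TCP pose, the force, the opening and the grip force at its end, in the units of the state.
- env.get_state(): the state, without advancing time (a new reading comes with each control period).
- env.get_image(name): name is "scene" or "top" or "wrist"; returns a dict with "image" (420x560x3 uint8, red, green, blue), "intrinsics" (3x3 intrinsics, pixels), "origin" and "orientation" of the camera in the world; the wrist camera has in their place "tool_from_camera" (4x4, takes a point from camera to tool coordinates, whose origin is the TCP and whose axes are the flange's). Camera axes: x right, y up, looking along -z (the intrinsics and any distortion apply to the point x, -y, -z); pixel columns grow to the right and rows downward; lengths in m; the calibration is good to about 2 mm. A picture is of the moment at which its call begins: read the wrist's pose just before it. There is no depth.
- env.sign_off(): hands the job in; it is judged then, once.
Trained networks look in the newest picture that a camera, given by its name, has taken for a name from the list of things; names that differ only in an ending like _2 or _b are one class to them, and where a whole thing is asked for, a point or a joint stands for the part that bears it (a point fixed in the world has none). Each returns a list of dicts, best first, with "confidence" (0 to 1); they miss things now and then, are a little off and sometimes report something else, mostly with a low value. They report only what shows in the picture. A call takes as long as a camera call. They do not tell look-alikes from the thing itself.
- env.look_for(label, camera): "rect" ([left, top, right, bottom] in pixels, round what is visible of it).
- env.silhouettes(label, camera): "pixels" (420x560 bool, what is visible of it) and "rect" ([left, top, right, bottom] in pixels, round what is visible of it).
- env.pinpoint(label, camera): "centre" ([column, row] in pixels: a listed point, or the origin of a listed thing).
The state is a dict: "time": time; "q": joint angles; "joint_velocities": joint speeds; "effort": joint torques, N m; "eef_pos": TCP position; "eef_rot": TCP orientation; "force": force on the tool from outside, world axes, zero at the start; "torque": the same for the moment, N m; "opening": finger opening in m; "grip_force": force on a finger pad.
Only numpy, scipy, OpenCV 4.12 (cv2) and the standard library are available. Lean on these libraries where they do the work, as an engineer would, in place of code of your own. Each camera call takes 0.05 s, during which the arm holds its last target. There are 200 camera calls.

## Working session

There is one attempt and no reset: what is moved stays moved. The work goes in short steps, Python scripts to look and compute and a tool call to move; the robot and the scene stay as the last step left them, time stands still between calls to the robot, and variables do not carry over. Pictures are saved under pics/ and viewed, at most 12 in all, crops included, and the job is handed in when it is done.

Besides the shell and the picture viewer there is one more tool, called after "Call:" as name(argument=value, ...) on one line, values as JSON. send_rows: Moves the arm, as the interface text tells. Its arguments: {"type":"object","properties":{"travel":{"type":"array","items":{"type":"array","items":{"type":"number"}}},"delta_rot":{"type":"array","items":{"type":"array","items":{"type":"number"}}},"gripper":{"type":"array","items":{"type":"number"}},"force":{"type":"number"}},"required":["travel","delta_rot","gripper"]}

```bash
mkdir -p pics
cat > h.py <<'E'
import numpy as np, cv2
from scipy.spatial.transform import Rotation as R
from workcell import env
def Rm(o):
    o=np.array(o,float)
    return o if o.shape==(3,3) else (R.from_quat(o).as_matrix() if o.size==4 else R.from_euler('xyz',o,degrees=True).as_matrix())
def cam(name):
    s=env.get_state(); d=env.get_image(name)
    if 'origin' in d: return d['image'],np.array(d['intrinsics']),np.array(d['origin']),Rm(d['orientation'])
    T=np.eye(4);T[:3,:3]=Rm(s['eef_rot']);T[:3,3]=s['eef_pos'];T=T@np.array(d['tool_from_camera'])
    return d['image'],np.array(d['intrinsics']),T[:3,3],T[:3,:3]
def atz(c,px,z):
    _,K,o,M=c; v=np.linalg.inv(K)@[px[0],px[1],1]; v=M@(v*[1,-1,-1]); return o+v*(z-o[2])/v[2]
def proj(c,P):
    _,K,o,M=c; v=(np.atleast_2d(P)-o)@M*[1,-1,-1]; v=v@K.T; return v[:,:2]/v[:,2:]
def save(c,n): cv2.imwrite('pics/'+n,c[0][:,:,::-1])
E
python3 - <<'E'
from h import *
np.set_printoptions(precision=4,suppress=True)
s=env.get_state();print(s)
H=dict(board=.008,rack=0,rest=0,rest_bar=.06,stand=0,cradle_seat=.056,flask=0,file_pot=0,jar=0,hammer=0)
ims=[]
for n in ['scene','top']:
    c=cam(n);print(n,c[2],c[3].tolist(),c[1].tolist(),env.get_image(n).keys());save(c,n+'0.png')
    for l,z in H.items():
        for r in env.pinpoint(l,n)[:3]: print(l,r['confidence'],r['centre'],atz(c,r['centre'],z))
E
```

```text
{'time': 0.0, 'q': array([63.1088, 24.4489,  4.2312, 92.0516, -1.954 , 63.6439, -3.8455]), 'joint_velocities': array([ 0.0865,  0.1283,  0.0728,  0.0314, -0.0516, -0.0507, -0.0254]), 'effort': array([ -0.0003, -93.5825,   3.6663, -45.4186,  -0.0489,   0.0202,
         0.0001]), 'eef_pos': array([ 0.2121, -0.6404,  0.2048]), 'eef_rot': array([-179.9279,    0.0051,   18.3227]), 'force': array([-0.609 ,  0.7923,  0.3023]), 'torque': array([ 0.0329, -0.0083, -0.037 ]), 'grip_force': 0.0, 'opening': 0.09387729161421542}
scene [1.3105 0.1837 1.0277] [[-0.15474158957415057, -0.7583567138603564, 0.6332062341757121], [0.9879546737623683, -0.1192837811327358, 0.09857455122783898], [0.0007765611098961012, 0.6408326412579178, 0.7676802217403047]] [[518.8181694957732, 0.0, 283.7233955475787], [0.0, 518.8181694957732, 216.43731497169472], [0.0, 0.0, 1.0]] dict_keys(['image', 'intrinsics', 'origin', 'orientation'])
board 0.84 [148.1, 239.1] [ 0.5935 -0.2668  0.008 ]
board 0.17 [145.5, 189.0] [ 0.4324 -0.3276  0.008 ]
rack 0.76 [146.0, 236.9] [ 0.5821 -0.2777  0.    ]
rest 0.97 [353.4, 254.9] [0.556
[... 1033 characters left out ...]
0.62 [383.5, 202.4] [ 0.5897 -0.2617  0.008 ]
rack 0.94 [383.0, 201.7] [ 0.5936 -0.2618  0.    ]
rack 0.38 [288.4, 157.3] [0.7383 0.0441 0.    ]
rest 0.75 [149.0, 278.4] [0.3401 0.477  0.    ]
rest 0.74 [248.5, 284.9] [0.3237 0.1648 0.    ]
rest 0.64 [223.0, 209.8] [0.5611 0.2524 0.    ]
rest_bar 0.76 [245.8, 286.9] [0.3158 0.1686 0.06  ]
rest_bar 0.71 [173.4, 195.1] [0.595  0.4007 0.06  ]
rest_bar 0.64 [145.0, 276.1] [0.3444 0.4735 0.06  ]
stand 0.96 [301.5, 216.2] [0.5432 0.0003 0.    ]
cradle_seat 0.72 [300.5, 212.4] [0.5456 0.0054 0.056 ]
file_pot 0.63 [235.5, 163.7] [0.7147 0.2167 0.    ]
jar 0.73 [365.4, 157.8] [ 0.7394 -0.2079  0.    ]
hammer 0.64 [290.4, 156.6] [0.7407 0.0376 0.    ]
```

View pics/scene0.png

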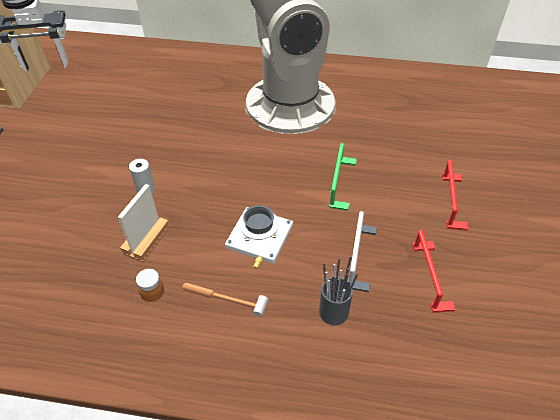

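View pics/top0.png

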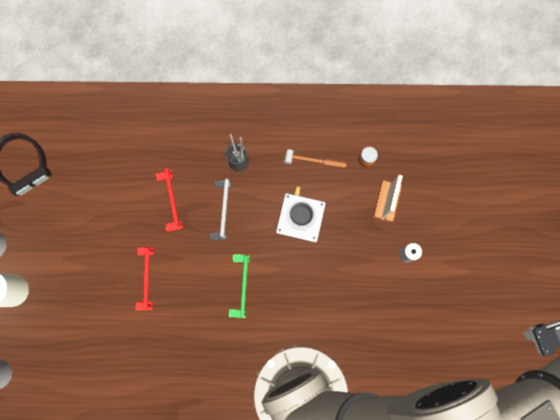

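The scene shows the grey rest at about (358,245) in `scene0` and (224,209) in `top0`; the others of that shape are green or red. The board is in the rack at (140,218) in `scene0` and (395,197) in `top0`. The flask is at (141,175), the stand at (258,235), and the file pot is near the rest's far end at (335,300).

Run:
```python
from h import *
np.set_printoptions(precision=4,suppress=True)
for n in ['top','scene']:
    c=cam(n)
    for l in ['rest','rack','board','flask','stand','cradle_seat','rest_bar']:
        for r in env.silhouettes(l,n)[:4]:
            m=r['pixels'].astype(np.uint8); p=np.argwhere(m)[:,::-1].astype(np.float32)
            if len(p)<20: continue
            b=cv2.boxPoints(cv2.minAreaRect(p)); col=c[0][m>0].mean(0)
            z={'rest':.06,'rest_bar':.06,'rack':.028,'board':.148,'flask':.09,'stand':.02,'cradle_seat':.078}[l]
            print(n,l,r['confidence'],col.round(),b.round(1).tolist(),[atz(c,q,z)[:2].round(4).tolist() for q in b])
c=cam('top');im=c[0][150:270,200:440]; cv2.imwrite('pics/topcrop.png',cv2.resize(im,None,fx=3.3,fy=3.3,interpolation=cv2.INTER_CUBIC)[:,:,::-1])
```

```text
top rest 0.98 [242.  71.  64.] [[134.89999389648438, 309.0], [137.10000610351562, 246.60000610351562], [153.1999969482422, 247.1999969482422], [151.0, 309.6000061035156]] [[0.2468, 0.4976], [0.4332, 0.5031], [0.4321, 0.4539], [0.2457, 0.4496]]
top rest 0.94 [170. 163. 160.] [[208.60000610351562, 239.10000610351562], [213.3000030517578, 178.0], [229.60000610351562, 179.3000030517578], [224.89999389648438, 240.39999389648438]] [[0.4587, 0.286], [0.6509, 0.2787], [0.6475, 0.2276], [0.4555, 0.236]]
top rest 0.75 [244.  72.  64.] [[154.8000030517578, 171.0], [170.39999389648438, 168.0], [182.0, 228.10000610351562], [166.39999389648438, 231.10000610351562]] [[0.6716, 0.463], [0.6819, 0.4146], [0.4918, 0.3691], [0.482, 0.4164]]
top rest 0.68 [105. 215. 113.] [[228.6999969482422, 316.5], [232.39999389648438, 254.1999969482422], [248.39999389648438, 255.10000610351562], [244.6999969482422, 317.5]] [[0.2283, 0.2173], [0.4136, 0.2118], [0.4112, 0.1631], [0.2261, 0.1697]]
top rack 0.71 [223. 157. 103.] [[372.29998779296875, 217.89999389648438], [380.8999938964844, 180.10000610351562], [400.39999
[... 4809 characters left out ...]
] [[440.29998779296875, 161.89999389648438], [460.29998779296875, 159.8000030517578], [467.5, 228.8000030517578], [447.5, 230.89999389648438]] [[0.2606, 0.4423], [0.2441, 0.4954], [0.4824, 0.498], [0.4962, 0.4507]]
scene rest_bar 0.84 [176. 179. 181.] [[346.6000061035156, 288.5], [356.8999938964844, 211.3000030517578], [378.0, 214.10000610351562], [367.70001220703125, 291.3999938964844]] [[0.6931, 0.2263], [0.4684, 0.234], [0.4694, 0.2854], [0.6932, 0.2721]]
scene rest_bar 0.82 [222.  81.  77.] [[406.3999938964844, 234.10000610351562], [427.79998779296875, 227.10000610351562], [455.0, 310.0], [433.6000061035156, 317.0]] [[0.5211, 0.3543], [0.4917, 0.4047], [0.7105, 0.4567], [0.7344, 0.4116]]
```

View pics/topcrop.png

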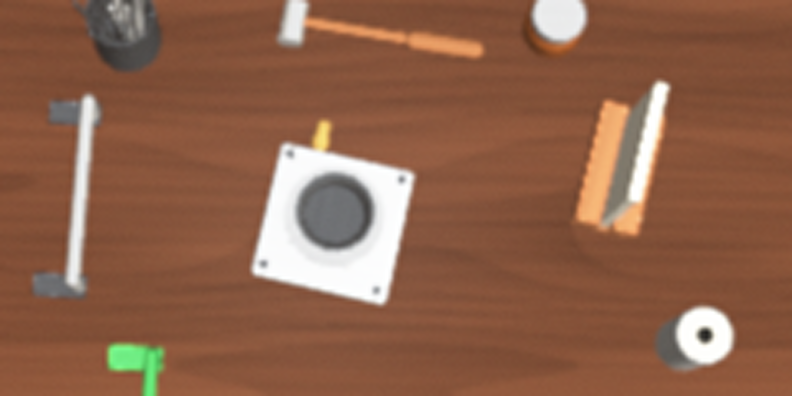

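The crop shows the bar from about (90,97) to (73,287) and the white top edge of the board from about (662,85) to (637,200). The cradle centre is near (335,210) and the flask top near (705,335).

Run:
```python
from h import *
np.set_printoptions(precision=4,suppress=True)
c=cam('top'); f=lambda u,v,z:atz(c,(u/3.3+200-.35,v/3.3+150-.35),z)
a,b=f(90,97,.06),f(73,287,.06);print('bar',a,b,(a+b)/2,np.linalg.norm(a-b),np.degrees(np.arctan2(*(a-b)[1::-1])))
a,b=f(662,85,.148),f(637,200,.148);print('board',a,b,(a+b)/2,np.linalg.norm(a-b),np.degrees(np.arctan2(*(a-b)[1::-1])))
print('flask',f(705,335,.09),'cradle',f(335,210,.078))
s=env.get_state(); T=Rm(s['eef_rot']); print(T)
print(cam('wrist')[2]-s['eef_pos'],cam('wrist')[3])
```

```text
bar [0.6481 0.236  0.06  ] [0.4669 0.246  0.06  ] [0.5575 0.241  0.06  ] 0.1815036869834808 -3.142958512344937
board [ 0.6435 -0.2849  0.148 ] [ 0.5388 -0.2596  0.148 ] [ 0.5911 -0.2722  0.148 ] 0.10766433541486882 -13.589603658075028
flask [ 0.4262 -0.3302  0.09  ] cradle [0.539  0.0041 0.078 ]
[[ 0.9493  0.3143  0.0001]
 [ 0.3143 -0.9493  0.    ]
 [ 0.      0.     -1.    ]]
[0.0799 0.0282 0.179 ] [[ 0.3144  0.9096  0.2716]
 [-0.9493  0.301   0.0906]
 [ 0.0006 -0.2863  0.9581]]
```

Call:
send_rows(travel=[[47.5,-23.0,-7.5],[47.5,-23.0,-7.5],[47.5,-23.0,-7.5],[47.5,-23.0,-7.5],[47.5,-23.0,-7.5],[47.5,-23.0,-7.5],[47.5,-23.0,-7.5],[47.5,-23.0,-7.5],[47.5,-23.0,-7.5],[47.5,-23.0,-7.5],[47.5,-23.0,-7.5],[47.5,-23.0,-7.5]], delta_rot=[[0,0,32],[0,0,32],[0,0,32],[0,0,32],[0,0,32],[0,0,32],[0,0,32],[0,0,32],[0,0,32],[0,0,32],[0,0,32],[0,0,32]], gripper=[0,0,0,0,0,0,0,0,0,0,0,0])

```text
time: 3.7
eef_pos: [0.5898, -0.2744, 0.2805]
eef_rot: [180.0, 0.0, -13.8]
force: [-0.0, -0.3, -1.3]
opening: 0.0936
grip_force: 0.0
```

Run:
```python
from h import *
np.set_printoptions(precision=4,suppress=True)
print(env.get_state())
c=cam('wrist');save(c,'w1.png')
im=c[0].copy()
for r in env.silhouettes('board','wrist')[:2]:
    m=r['pixels'].astype(np.uint8);p=np.argwhere(m)[:,::-1].astype(np.float32);b=cv2.boxPoints(cv2.minAreaRect(p))
    print(r['confidence'],b.tolist(),[atz(c,q,.148)[:2] for q in b])
print(env.pinpoint('board','wrist'))
```

```text
{'time': 3.7, 'q': array([ 20.3192,  19.1172,  -1.3788,  90.02  ,   0.5011,  70.8818,
       -84.9384]), 'joint_velocities': array([ 0.1481, -0.0347, -0.282 , -0.0865, -0.0682,  0.0972, -0.1155]), 'effort': array([ -0.9666, -86.2771,   0.8559, -48.1024,  -0.0302,  -0.0806,
         0.0113]), 'eef_pos': array([ 0.5898, -0.2744,  0.2805]), 'eef_rot': array([179.9793,   0.0151, -13.7905]), 'force': array([-0.0212, -0.281 , -1.2652]), 'torque': array([ 0.0233,  0.0212, -0.0027]), 'grip_force': 0.0, 'opening': 0.09364831504225812}
0.92 [[269.7375183105469, 251.99671936035156], [271.2633972167969, 129.9282989501953], [281.8867492675781, 130.0610809326172], [280.3608703613281, 252.12950134277344]] [array([ 0.5407, -0.2514]), array([ 0.6535, -0.2814]), array([ 0.6512, -0.2905]), array([ 0.5381, -0.2615])]
[{'centre': [277.8, 170.6], 'confidence': 0.75}]
```

View pics/w1.png

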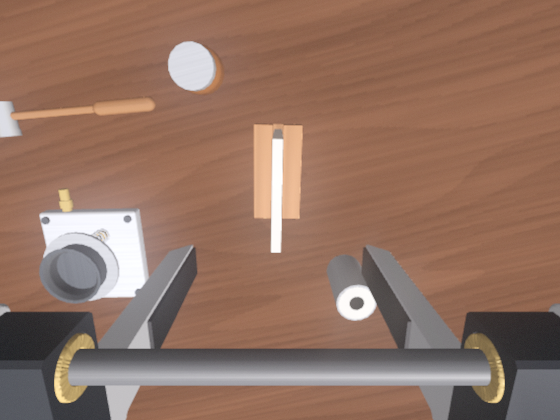

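The wrist view shows the board's white top from (278,138) to (276,252), nearly aligned with the tool; the flask top is at (355,302).

Run:
```python
from h import *
np.set_printoptions(precision=4,suppress=True)
c=cam('wrist');s=env.get_state()
g=c[0].min(2)>215
for v in (145,160,180,200,220,240,250):
    u=np.where(g[v,260:300])[0]+260; print(v,u.min(),u.max(),end=' | ')
vv=np.where(g[100:300,275:280].any(1))[0]+100;print(vv.min(),vv.max())
a,b=atz(c,(278,137),.148),atz(c,(276.5,252.5),.148);print(a,b,(a+b)/2,np.linalg.norm(a-b),np.degrees(np.arctan2(*(a-b)[1::-1])))
print('tool delta cm',Rm(s['eef_rot']).T@((a+b)/2-s['eef_pos'])*100)
print('flask',atz(c,(355,302),.09))
```

```text
145 273 282 | 160 273 283 | 180 273 282 | 200 272 282 | 220 272 281 | 240 272 280 | 250 272 280 | 140 252
[ 0.6466 -0.2852  0.148 ] [ 0.539  -0.2573  0.148 ] [ 0.5928 -0.2713  0.148 ] 0.11115635609204153 -14.556337097902217
tool delta cm [ 0.1798 -0.3016 13.2556]
flask [ 0.4281 -0.3279  0.09  ]
```

Call:
send_rows(travel=[[0.2,-0.3,5],[0.2,-0.3,10],[0.2,-0.3,14],[0.2,-0.3,16.5],[0.2,-0.3,17.6],[0.2,-0.3,17.6],[0.2,-0.3,17.6],[0.2,-0.3,17.6],[0.2,-0.3,17.6],[0.2,-0.3,17.6],[0.2,-0.3,17.6],[0.2,-0.3,17.6]], delta_rot=[[0,0,0.6],[0,0,0.6],[0,0,0.6],[0,0,0.6],[0,0,0.6],[0,0,0.6],[0,0,0.6],[0,0,0.6],[0,0,0.6],[0,0,0.6],[0,0,0.6],[0,0,0.6]], gripper=[0,0,0,0,0,0,255,255,255,255,255,255], force=25)

```text
time: 5.4
eef_pos: [0.5934, -0.2707, 0.1045]
eef_rot: [-180.0, 0.0, -14.3]
force: [0.6, 0.2, 0.3]
opening: 0.0372
grip_force: 0.0
```

Call:
send_rows(travel=[[0,0,0],[0,0,0],[0,0,0],[0,0,0],[0,0,0]], delta_rot=[[0,0,0],[0,0,0],[0,0,0],[0,0,0],[0,0,0]], gripper=[255,255,255,255,255])

```text
time: 6.02
eef_pos: [0.5933, -0.2711, 0.1044]
eef_rot: [180.0, 0.0, -14.3]
force: [-1.3, -2.9, -0.7]
opening: 0.0097
grip_force: 25.0
```

Call:
send_rows(travel=[[0,0,-3],[0,0,-7],[0,0,-10.5],[-14.5,-41,-10.5],[-14.5,-41,-10.5],[-14.5,-41,-10.5],[-14.5,-41,-10.5],[-14.5,-41,-10.5],[-14.5,-41,-10.5],[-14.5,-41,-10.5],[-14.5,-41,-10.5],[-14.5,-41,-10.5]], delta_rot=[[0,0,0],[0,0,0],[0,0,0],[0,0,-11.2],[0,0,-11.2],[0,0,-11.2],[0,0,-11.2],[0,0,-11.2],[0,0,-11.2],[0,0,-11.2],[0,0,-11.2],[0,0,-11.2]], gripper=[255,255,255,255,255,255,255,255,255,255,255,255])

```text
time: 7.52
eef_pos: [0.5538, 0.1622, 0.2093]
eef_rot: [180.0, 0.0, -3.0]
force: [1.2, -1.5, -2.8]
opening: 0.0099
grip_force: 25.0
```

Run:
```python
from h import *
np.set_printoptions(precision=4,suppress=True)
s=env.get_state();print(s['eef_pos'],s['eef_rot'],s['q'],s['opening'])
c=cam('wrist');save(c,'w2.png')
for l in('rest_bar',):
    for r in env.pinpoint(l,'wrist'): print(r,atz(c,r['centre'],.06))
```

```text
[0.5538 0.1622 0.2093] [179.9832   0.0304  -3.0472] [  -9.8033   15.9657  -15.5565  103.7448    4.8405   60.9678 -120.1904] 0.009918453891202602
{'centre': [193.7, 196.2], 'confidence': 0.88} [0.5575 0.2475 0.06  ]
{'centre': [23.9, 384.3], 'confidence': 0.73} [0.3421 0.4739 0.06  ]
{'centre': [21.9, 169.3], 'confidence': 0.69} [0.5928 0.4087 0.06  ]
```

View pics/w2.png

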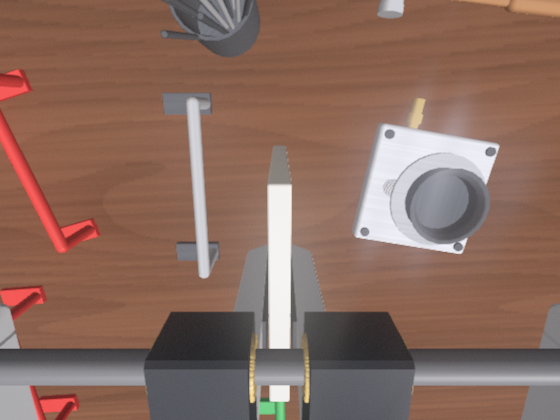

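The wrist view shows the steel bar from (194,102) to (204,276), with the board held squarely in the gripper and top edge from (280,185) to (280,395). The cradle mouth is near (443,200).

Run:
```python
from h import *
np.set_printoptions(precision=4,suppress=True)
c=cam('wrist')
g=c[0].astype(int)
for v in range(115,235,20):
    r=g[v,170:225].min(1); u=np.where(r>r.max()*.65)[0]+170; print(v,u.min(),u.max(),atz(c,((u.min()+u.max())/2,v),.06))
a,b=atz(c,(194,100),.06),atz(c,(204.5,278),.06);print(a,b,(a+b)/2,np.linalg.norm(a-b),np.degrees(np.arctan2(*(a-b)[1::-1])))
```

```text
115 186 198 [0.6347 0.2382 0.06  ]
135 187 199 [0.6167 0.2395 0.06  ]
155 189 200 [0.5981 0.2405 0.06  ]
175 190 202 [0.5789 0.2414 0.06  ]
195 192 203 [0.559  0.2424 0.06  ]
215 193 204 [0.5385 0.244  0.06  ]
[0.6477 0.2347 0.06  ] [0.4687 0.2462 0.06  ] [0.5582 0.2404 0.06  ] 0.17933914561159664 -3.6662544373966384
```

Call:
send_rows(travel=[[0,-2.5,3],[0,-5.0,6],[0,-5.5,7],[0,-5.5,9],[0,-6.5,10.5],[0,-7.1,11.0],[0,-7.5,11.2],[0,-7.5,11.3],[0,-7.5,11.3],[0,-7.5,11.3]], delta_rot=[[-7,0,0.3],[-14,0,0.3],[-14,0,0.3],[-14,0,0.3],[-14,0,0.3],[-14,0,0.3],[-14,0,0.3],[-14,0,0.3],[-14,0,0.3],[-14,0,0.3]], gripper=[255,255,255,255,255,255,255,255,255,255])

```text
time: 8.93
eef_pos: [0.5583, 0.2371, 0.0969]
eef_rot: [166.0, -0.1, -3.4]
force: [-0.2, 1.5, -2.6]
opening: 0.0102
grip_force: 25.0
```

Run:
```python
from h import *
s=env.get_state();print(s['eef_pos'],s['eef_rot'],s['force'])
c=cam('scene');cv2.imwrite('pics/s2.png',cv2.resize(c[0][120:320,230:450],None,fx=3,fy=3,interpolation=2)[:,:,::-1])
```

```text
[0.55828135 0.23714739 0.09686274] [ 1.66011537e+02 -6.23390618e-02 -3.39460629e+00] [-0.17233883  1.46463345 -2.61865368]
```

View pics/s2.png

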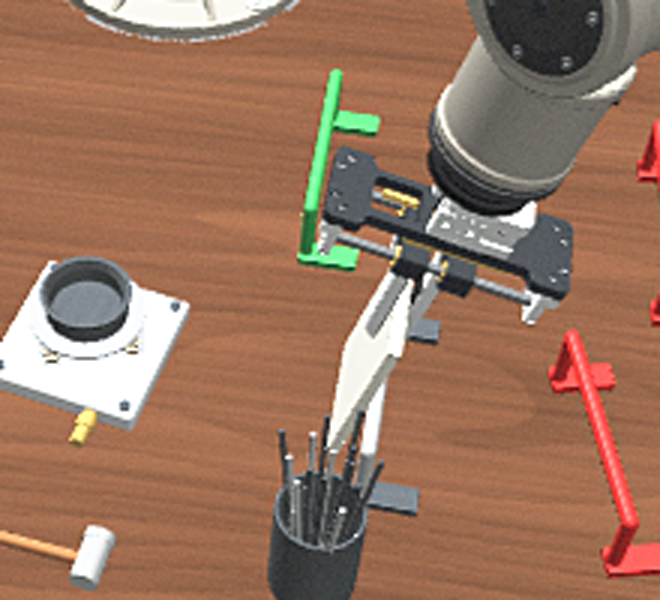

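The board is held tilted just in front of the bar, its face clear of the files, and it isn't touching the bench yet. I'll lower it gently.

Call:
send_rows(travel=[[0,-0.02,0.1],[0,-0.04,0.15],[0,-0.05,0.2],[0,-0.05,0.2]], delta_rot=[[0,0,0],[0,0,0],[0,0,0],[0,0,0]], gripper=[255,255,255,255])

```text
time: 9.48
eef_pos: [0.5582, 0.2373, 0.0947]
eef_rot: [166.0, -0.0, -3.4]
force: [0.5, -0.6, 2.0]
opening: 0.0099
grip_force: 25.0
```

Call:
send_rows(travel=[[0,0,0],[0,0,0],[0,0,0],[0,0,0],[0,0,0],[0,0,-1],[0,0,-3],[0,0,-6],[0,0,-10],[0,0,-14],[0,0,-14]], delta_rot=[[0,0,0],[0,0,0],[0,0,0],[0,0,0],[0,0,0],[0,0,0],[0,0,0],[0,0,0],[0,0,0],[0,0,0],[0,0,0]], gripper=[140,140,140,140,140,140,140,140,140,60,0])

```text
time: 10.85
eef_pos: [0.561, 0.2734, 0.2348]
eef_rot: [166.2, -0.3, -3.3]
force: [0.3, 0.8, -0.3]
opening: 0.0593
grip_force: 0.0
```

Run:
```python
from h import *
np.set_printoptions(precision=4,suppress=True)
s=env.get_state();print(s['eef_pos'],s['eef_rot'],s['force'],s['q'])
a=cam('scene');b=cam('wrist')
r=cv2.resize(a[0][150:310,300:420],(300,400),interpolation=2)
cv2.imwrite('pics/s3.png',np.hstack([r,cv2.resize(b[0],(500,400))])[:,:,::-1])
d=cam('top')
for r in env.pinpoint('flask','top'):print(r,atz(d,r['centre'],0))
for r in env.silhouettes('flask','top')[:2]:
    p=np.argwhere(r['pixels'])[:,::-1].astype(np.float32);print(r['confidence'],r['rect'])
```

```text
[0.561  0.2734 0.2348] [166.2492  -0.3075  -3.3105] [ 0.3461  0.7792 -0.2845] [ -26.679    23.8528  -15.4531   90.6585   16.5955   76.5253 -140.0768]
{'centre': [403.4, 248.5], 'confidence': 0.62} [ 0.4434 -0.3225  0.    ]
0.58 [397.3, 244.0, 421.9, 261.9]
0.16 [277.9, 186.1, 324.2, 240.2]
```

View pics/s3.png

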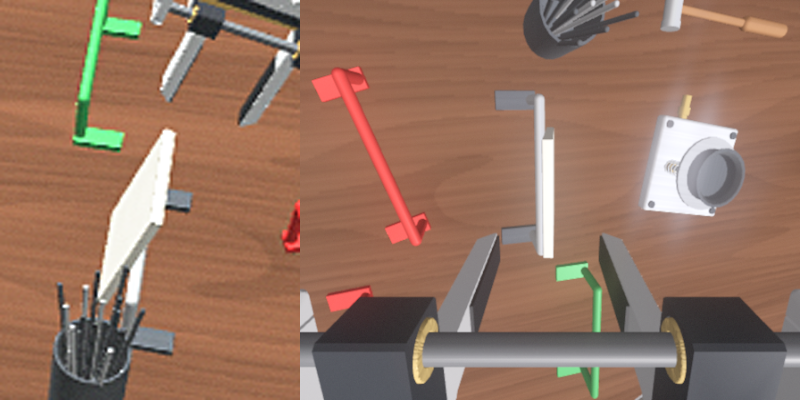

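The board leans on the bar: in the combined picture its top edge runs from (549,130) to (547,257) alongside the bar. Next I check that it is centred and work out the move to the flask.

```bash
cat >> h.py <<'E'
def delta(pos,rpy):
    s=env.get_state();A=Rm(s['eef_rot'])
    return (A.T@(np.array(pos)-s['eef_pos'])*100).round(2), R.from_matrix(A.T@Rm(rpy)).as_rotvec(degrees=True).round(1)
E
python3 - <<'E'
from h import *
np.set_printoptions(precision=4,suppress=True)
c=cam('wrist')
for q in((549,130),(547,257)): print(atz(c,((q[0]-300)*1.12,q[1]*1.05),.137))
print(delta((.561,.2,.26),(180,0,-3.3)),delta((.378,-.329,.22),(180,0,-3.3)))
E
```

```text
[0.6195 0.2457 0.137 ]
[0.5052 0.2545 0.137 ]
(array([ 0.54,  7.58, -1.23]), array([14. ,  0. , -0.1])) (array([-14.6 ,  58.88,  15.73]), array([14. ,  0. , -0.1]))
```

Call:
send_rows(travel=[[0.5,4,-4],[0.5,7.6,-1.2],[-14.6,58.9,15.7],[-14.6,58.9,15.7],[-14.6,58.9,15.7],[-14.6,58.9,15.7],[-14.6,58.9,15.7],[-14.6,58.9,15.7],[-14.6,58.9,15.7],[-14.6,58.9,15.7],[-14.6,58.9,15.7],[-14.6,58.9,15.7]], delta_rot=[[5,0,0],[14,0,0],[14,0,0],[14,0,0],[14,0,0],[14,0,0],[14,0,0],[14,0,0],[14,0,0],[14,0,0],[14,0,0],[14,0,0]], gripper=[0,0,0,0,0,0,0,0,0,0,0,0])

```text
time: 12.65
eef_pos: [0.3757, -0.3323, 0.2196]
eef_rot: [180.0, 0.1, -3.8]
force: [-0.8, 0.6, -0.3]
opening: 0.0941
grip_force: 0.0
```

Run:
```python
from h import *
np.set_printoptions(precision=4,suppress=True)
s=env.get_state();print(s['eef_pos'],s['eef_rot'],s['q'])
c=cam('wrist');save(c,'w4.png')
for r in env.pinpoint('flask','wrist'):print(r,atz(c,r['centre'],0))
for r in env.silhouettes('flask','wrist')[:2]:print(r['confidence'],r['rect'])
```

```text
[ 0.3757 -0.3323  0.2196] [179.9859   0.0633  -3.7537] [ 26.0608   7.1924   8.8116 113.3106  -1.2219  59.6337 -58.3309]
{'centre': [276.7, 137.3], 'confidence': 0.59} [ 0.4256 -0.3315  0.    ]
0.78 [246.9, 113.0, 303.7, 175.3]
```

View pics/w4.png

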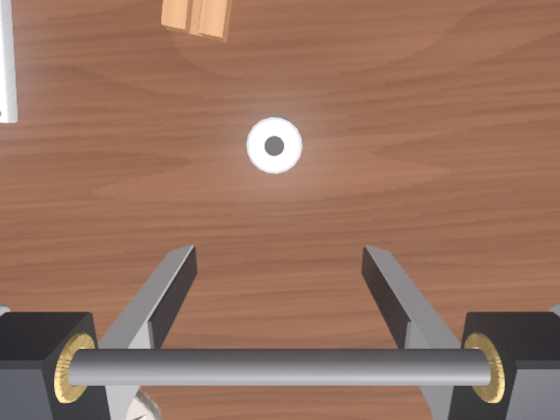

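The wrist view shows the flask top as a white disc centred at (274.5,145.5).

Run:
```python
from h import *
np.set_printoptions(precision=4,suppress=True)
c=cam('wrist')
p=atz(c,(274.5,145.5),.09);print(p,np.linalg.norm(atz(c,(247,145.5),.09)-atz(c,(302,145.5),.09)))
print(delta((p[0],p[1],.052),(180,0,-3.8)))
```

```text
[ 0.4292 -0.3253  0.09  ] 0.04874290302144557
(array([ 5.02, -0.52, 16.82]), array([-0. , -0. ,  0.5]))
```

Call:
send_rows(travel=[[5.0,-0.5,3],[5.0,-0.5,7],[5.0,-0.5,11],[5.0,-0.5,14],[5.0,-0.5,16.3],[5.0,-0.5,16.8],[5.0,-0.5,16.8],[5.0,-0.5,16.8],[5.0,-0.5,16.8],[5.0,-0.5,16.8],[5.0,-0.5,16.8],[5.0,-0.5,16.8]], delta_rot=[[0,0,0],[0,0,0],[0,0,0],[0,0,0],[0,0,0],[0,0,0],[0,0,0],[0,0,0],[0,0,0],[0,0,0],[0,0,0],[0,0,0]], gripper=[0,0,0,0,0,0,255,255,255,255,255,255], force=45)

```text
time: 14.35
eef_pos: [0.4289, -0.3272, 0.0527]
eef_rot: [180.0, -0.1, -3.4]
force: [-0.1, -2.8, 6.1]
opening: 0.0493
grip_force: 45.0
```

Call:
send_rows(travel=[[0,0,-3],[0,0,-8],[0,0,-14],[0.7,-8,-19.7],[2.7,-33,-19.7],[2.7,-33,-19.7],[2.7,-33,-19.7],[2.7,-33,-19.7],[2.7,-33,-19.7],[2.7,-33,-19.7],[2.7,-33,-19.7]], delta_rot=[[0,0,0],[0,0,0],[0,0,0],[0,0,0],[0,0,0],[0,0,0],[0,0,0],[0,0,0],[0,0,0],[0,0,0],[0,0,0]], gripper=[255,255,255,255,255,255,255,255,255,255,255])

```text
time: 15.72
eef_pos: [0.4744, 0.0006, 0.2489]
eef_rot: [180.0, 0.0, -3.4]
force: [-0.7, -1.0, -4.2]
opening: 0.0493
grip_force: 45.0
```

Run:
```python
from h import *
np.set_printoptions(precision=4,suppress=True)
s=env.get_state();print(s['eef_pos'],s['eef_rot'],s['q'],s['force'],s['opening'])
c=cam('wrist');save(c,'w5.png')
for r in env.pinpoint('cradle_seat','wrist'):print(r,atz(c,r['centre'],.056))
for r in env.silhouettes('cradle_seat','wrist')[:2]:print(r['confidence'],r['rect'])
for r in env.pinpoint('stand','wrist'):print(r,atz(c,r['centre'],0))
```

```text
[0.4744 0.0006 0.2489] [179.9825   0.0374  -3.394 ] [   0.2801    3.5253   -8.4887  113.356     0.5934   63.1986 -101.8547] [-0.7357 -0.9521 -4.152 ] 0.04933274774527486
{'centre': [273.1, 128.8], 'confidence': 0.8} [0.5357 0.0046 0.056 ]
0.72 [229.9, 80.7, 316.5, 169.9]
{'centre': [275.2, 122.6], 'confidence': 0.77} [0.5394 0.0027 0.    ]
```

View pics/w5.png

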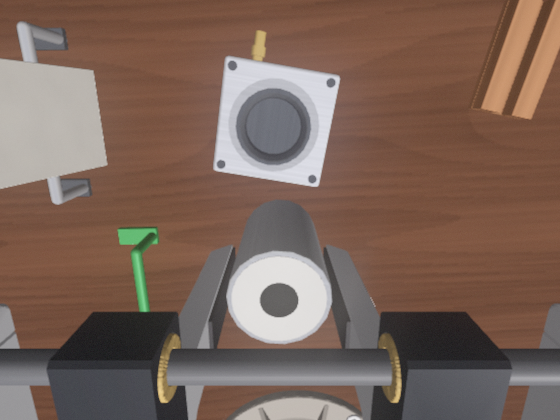

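The view shows the ring cradle centred near (273,127). The held flask's top disc is near (280,297), and the board still leans, at left (50,120). I'll fit both centres.

Run:
```python
from h import *
np.set_printoptions(precision=4,suppress=True)
c=cam('wrist');s=env.get_state();g=cv2.cvtColor(c[0],cv2.COLOR_RGB2GRAY)
def fit(mask,seed):
    n,l=cv2.connectedComponents(mask.astype(np.uint8)); k=l[seed[1],seed[0]]
    cs,_=cv2.findContours((l==k).astype(np.uint8),cv2.RETR_EXTERNAL,cv2.CHAIN_APPROX_NONE); return cv2.fitEllipse(cv2.convexHull(cs[0]))
for t in (80,110,125):
    m=g<t; m[:70]=0;m[180:]=0
    e=fit(m,(273,125));print(t,e,[atz(c,e[0],z)[:2] for z in (.056,.078)])
m=g>190;m[:255]=0
m[:,:225]=0;m[:,335:]=0;m[342:]=0
e=fit(m,(250,297));print(e,atz(c,e[0],s['eef_pos'][2]+.0375)-s['eef_pos'])
```

```text
Traceback (most recent call last):
cv2.error: OpenCV(4.12.0) /io/opencv/modules/imgproc/src/shapedescr.cpp:361: error: (-201:Incorrect size of input array) There should be at least 5 points to fit the ellipse in function 'fitEllipseNoDirect'
```

Run:
```python
from h import *
np.set_printoptions(precision=4,suppress=True)
c=cam('wrist');s=env.get_state();g=cv2.cvtColor(c[0],cv2.COLOR_RGB2GRAY)
print('row',g[126,222:326:2]);print('col',g[72:182:2,273])
def fit(mask,seed):
    n,l=cv2.connectedComponents(mask.astype(np.uint8)); k=l[seed[1],seed[0]]
    cs,_=cv2.findContours((l==k).astype(np.uint8),cv2.RETR_EXTERNAL,cv2.CHAIN_APPROX_NONE); return cv2.fitEllipse(cv2.convexHull(max(cs,key=len)))
for t in (70,90,105,120,140):
    m=g<t; m[:70]=0;m[175:]=0
    try:
        e=fit(m,(273,125));print(t,e,[atz(c,e[0],z)[:2] for z in (.056,.078)])
    except Exception: print(t,'no')
m=g>190;m[:255]=0
m[:,:225]=0;m[:,335:]=0;m[342:]=0
e=fit(m,(250,297));print(e,atz(c,e[0],s['eef_pos'][2]+.0375)-s['eef_pos'])
```

```text
row [211 211 212 203 194 192 191 122 111 109 105  94 103 116 113 116 114 112
 111 113 114 114 116 114 113 114 114 113 114 115 114 113 115 111 112 115
 115 113 113 100  84  87 100 113 156 191 191 191 197 218 219 219]
col [216 216 217 209 193 191 190 189 175 116 117 112 106 102 114 115 115 113
 115 116 116 115 115 116 115 116 112 114 114 115 113 113 115 114 114 115
 113 111 112 112 114  93  78  82  87 108 115 191 188 191 210 221 215 214
 187]
70 no
90 no
105 no
120 ((272.75946044921875, 126.83364868164062), (72.91786193847656, 74.96269226074219), 172.52850341796875) [array([0.5383, 0.0047]), array([0.5395, 0.0043])]
140 ((272.7430725097656, 126.81851959228516), (73.8697509765625, 75.94734191894531), 176.97109985351562) [array([0.5383, 0.0047]), array([0.5395, 0.0043])]
((278.9989013671875, 296.9006042480469), (90.79032135009766, 102.29574584960938), 90.6163330078125) [-0.0007  0.0017  0.0375]
```

Call:
send_rows(travel=[[3,-0.4,1],[6.5,-0.67,4],[6.5,-0.67,8],[6.5,-0.67,10.5],[6.5,-0.67,11.0],[6.5,-0.67,11.0],[6.5,-0.67,11.3],[6.5,-0.67,11.8],[6.5,-0.67,12.3]], delta_rot=[[0,0,0],[0,0,0],[0,0,0],[0,0,0],[0,0,0],[0,0,0],[0,0,0],[0,0,0],[0,0,0]], gripper=[255,255,255,255,255,255,255,255,255])

```text
time: 17.15
eef_pos: [0.5404, 0.0041, 0.1265]
eef_rot: [-180.0, -0.1, -3.4]
force: [-0.3, -0.2, -3.9]
opening: 0.0493
grip_force: 45.0
```

Run:
```python
from h import *
s=env.get_state();print(s['eef_pos'],s['force'],s['torque'],s['opening'])
a=cam('scene');b=cam('wrist')
r=cv2.resize(a[0][160:280,200:320],(400,400),interpolation=2)
cv2.imwrite('pics/s6.png',np.hstack([r,cv2.resize(b[0][:300,140:420],(373,400))])[:,:,::-1])
```

```text
[0.54044181 0.0040669  0.12645393] [-0.33239404 -0.22809319 -3.93021703] [ 0.02065049 -0.04063646 -0.00849403] 0.049312903325929025
```

View pics/s6.png

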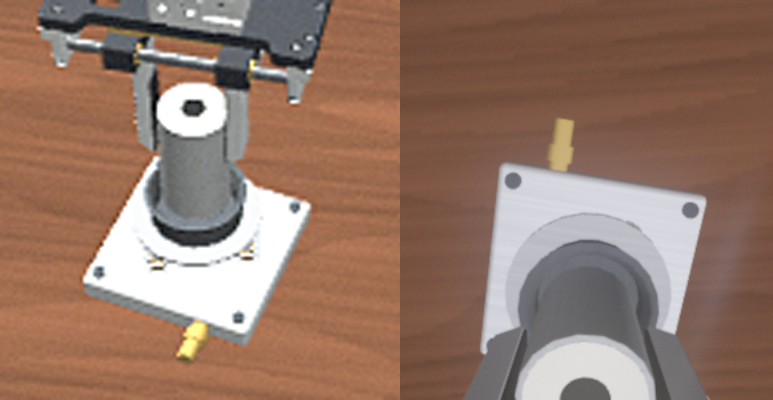

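The flask foot sits centred in the ring mouth with no contact force. I'll continue down and start pressing.

Call:
send_rows(travel=[[0,0,0.5],[0,0,1.0],[0,0,1.5],[0,0,2.0],[0,0,2.5],[0,0,2.5]], delta_rot=[[0,0,0],[0,0,0],[0,0,0],[0,0,0],[0,0,0],[0,0,0]], gripper=[255,255,255,255,255,255], force=55)

```text
time: 18.0
eef_pos: [0.5404, 0.004, 0.1014]
eef_rot: [-180.0, -0.0, -3.4]
force: [-1.8, -0.8, 4.1]
opening: 0.0495
grip_force: 55.0
```

Call:
send_rows(travel=[[0,0,0.4],[0,0,0.8],[0,0,1.1],[0,0,1.2],[0,0,1.3],[0,0,1.3]], delta_rot=[[0,0,0],[0,0,0],[0,0,0],[0,0,0],[0,0,0],[0,0,0]], gripper=[255,255,255,255,255,255])

```text
time: 18.75
eef_pos: [0.5405, 0.004, 0.089]
eef_rot: [-180.0, -0.1, -3.4]
force: [-4.4, -0.8, 10.4]
opening: 0.0494
grip_force: 55.0
```

Call:
send_rows(travel=[[0,0,0.05],[0,0,0.1],[0,0,0.1],[0,0,0.1]], delta_rot=[[0,0,0],[0,0,0],[0,0,0],[0,0,0]], gripper=[255,255,255,255])

```text
time: 19.25
eef_pos: [0.5406, 0.004, 0.0886]
eef_rot: [-180.0, -0.1, -3.4]
force: [-7.5, -2.0, 20.0]
opening: 0.0492
grip_force: 55.0
```

The reading jumped to 20 N for under half a millimetre of travel, so the cradle is on its stops. One settling check before handing in.

Call:
send_rows(travel=[[0,0,0],[0,0,0],[0,0,0],[0,0,0]], delta_rot=[[0,0,0],[0,0,0],[0,0,0],[0,0,0]], gripper=[255,255,255,255])

```text
time: 19.75
eef_pos: [0.5406, 0.004, 0.0886]
eef_rot: [-180.0, -0.1, -3.4]
force: [-7.5, 0.3, 20.6]
opening: 0.0496
grip_force: 55.0
```

Run:
```python
from h import *
c=cam('scene');cv2.imwrite('pics/end.png',cv2.resize(c[0][130:330,120:400],None,fx=2.8,fy=2.8,interpolation=2)[:,:,::-1])
```

```text
(no output)
```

View pics/end.png

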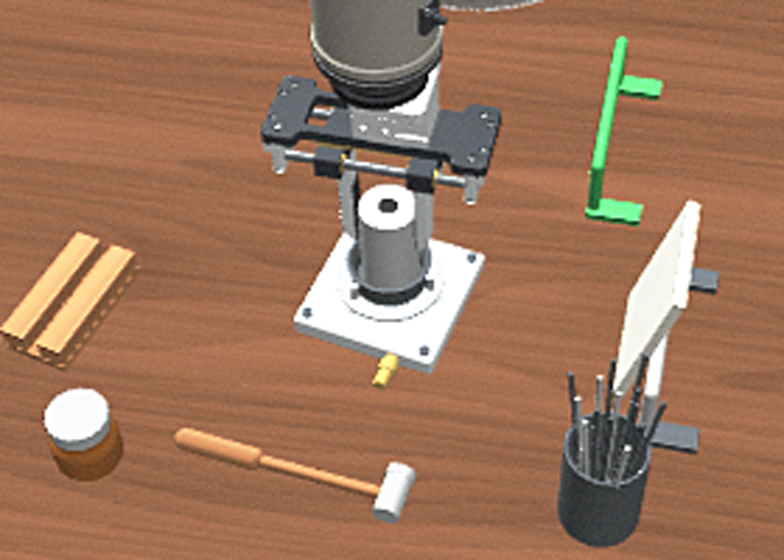

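The final picture shows the flask pressed down in the ring at (388,240), the board leaning on the bar at (655,300), and the file pot, jar and hammer undisturbed. Handing in.

```bash
python3 -c "
from workcell import env
print(env.sign_off())"
```

```text
the job is handed in; nothing more can be done
None
```

The job is handed in after about 20 s: the board leans on the steel bar, roughly 4 mm off centre, and the gripper is holding the flask in the cradle, pressed down onto its stops; the verdict was not shown.

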